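# Open the disc cutter for the next strip

### The job

The disc cutter is to take the next strip of sheet: push its latch button fully in, so that the lift spring raises the big punch a little, and let the button come back out. Then grip the punch above its collar and draw it straight up through its guide until the ring groove round its shank has just come out above the block, without pulling the punch out of the guide or forcing it sideways. Finish while still holding the punch there, upright, so that the strip slot stays open, and leave the tools and metal lying round the cutter where they are.

Things in the scene. Friction and masses are not known exactly. Their poses are not given: they have to be found in the camera images.
- disc_cutter: Bolted-down steel disc cutter: two blocks 104 mm (x) by 92 mm (y), each 28 mm thick, one above the other with a 4 mm strip slot between (28 to 32 mm above the bench). Origin on the bench, on the big bore's axis. Blocks reach x = -36 to 68 mm, y = -46 to 46 mm. Two guide bars on top (y = 22 to 35 mm either side, x = -25 to 25 mm) stand to 75 mm. Its -x side is the front, roughly towards the robot.
- bore_rim (a point): Centre of the upper mouth of the big bore, in the top face of the cutter, 60 mm above the bench. The bore is 21.2 mm wide; the upper block guides the punch from 32 to 60 mm above the bench. The three smaller holes behind it are empty.
- punch: The big steel punch, 100 mm long, 0.2 to 0.3 kg, upright in the bore with 1.2 mm play. Origin: centre of its foot, z up along it. Shank 20 mm in diameter up to 51 mm, then a collar 30 mm wide to 57 mm, then the handle. A 3 mm ring groove lies 27 to 30 mm above the foot; it is all out of the block when the foot stands 33 mm above the bench, clear of the slot.
- punch_handle (a point): A point on the punch's axis 85 mm above its foot, in the plain round handle (18 mm in diameter, 57 to 100 mm above the foot), where it is gripped. Latched, the foot stands about 11 mm above the bench; the lift spring then raises it to about 23 mm (collar 74 to 80 mm, handle top 123 mm above the bench). Further up it only has its weight and light friction.
- latch (a joint): Travel of the sprung latch plate, m: 0 out (its far edge lies over the punch's collar, so that the punch cannot rise), 0.007 pushed fully in, along the cutter's +x, against a stop. It clears the collar after about 5 mm. It needs up to about 10 N and springs back when let go, now under the raised collar.
- latch_button (a point): Centre of the upright front face of the latch button: ribbed, 28 mm wide (y) by 18 mm high, 70 mm above the bench and 58 mm in front (-x) of the punch's axis, 22 mm in front of the blocks with nothing below. It is pushed level along the cutter's +x, for instance with closed fingers pointing down.
- strip: Brass strip 125 x 34 x 2 mm with two round holes, lying on the bench to the right of the cutter. Origin under its centre. To be left there.
- punch_rack: Wooden block 44 x 104 x 24 mm with three smaller punches standing in it, 72 mm high in all behind the cutter. Origin under its centre. To be left there.
- chasing_hammer: Chasing hammer 198 mm long, 54 mm wide at the head, 25 mm high, lying farther right on the bench. Origin under its centre. To be left there.

How it is judged:
By the outcome, as a careful person would: the job done as asked, in the order asked, and still so for the second after the job is handed in, while the arm keeps its last pose, push and grip.
It also fails if it takes over 38 s, if anything falls off the work surface, if the arm or the gripper's body presses on something with over 40 N, if the wrist force passes 120 N, or if a joint passes its speed limit or range.

### The arm

A 6-joint arm with a two-finger parallel gripper is mounted at the origin on a cart in front of the work surface, level with it; the furniture and walls round the work are solid. World frame = base frame: x ahead of the robot, y to its left, z up, the work surface at z = 0. Lengths are in m, angles in degrees, forces in N, time in s.
With the tool pointing down it reaches from about 0.35 to 0.875 m from the base axis. Payload 4.2 kg.
Tool frame: the origin (TCP) lies on the centre line of the jaws, within the pads' length; the fingertips stand 19 mm ahead of it and the grasp point (between the pads) is the TCP; z points along the fingers, y is the line along which they close (so a half turn about z gives the same grasp; the last joint's range is limited). The gripper opens to 87 mm and grips with 3 to 60 N. Pads are 19 mm wide; open, the fingers measure 117 mm over their backs; the gripper's body (75 mm by 190 mm) begins 51 mm behind the grasp point.
Start: joints at [90.619, 22.042, 0.453, 0, -68.411, -14.817], TCP at [0.153, 0.606, 0.242] pointing down, gripper open.
Joint ranges: [-179.83, 179.83], [-69.29, 118.12], [-61.27, 80.66], [-181.25, 117.63], [-171.15, -9.14], [-177.46, 177.46]. Speed limits (degrees/s): [159.86, 159.86, 180, 180, 180, 180].

### API

Orientations are given as a 3x3 rotation matrix whose columns are the frame's x, y, z axes.
In Python, from station import sense, capture, finish_job, search_frame, masks_of gives the robot as it stands.
- The arm moves only by the tool drive_tool, never from a script. Its argument "rows" is a list of rows, each a list of 7 numbers: the opening in per cent of the stroke, from 0 (shut) to 100 (fully open), then the shift along the world's x, y, z in mm, then the turn, a rotation vector about the world's x, y, z in rad. In form: [[fingers, dx, dy, dz, wx, wy, wz], ...]. A call has 1 to 5 rows; each row shifts and turns the commanded pose from where the row before left it; what a row does not reach is not made up. A row lasts 1/12 s, in which the tool goes at most 41.7 mm and 7.16 degrees, less where a joint would pass 70% of its speed; a pose out of reach is approached as far as the arm can. A call is refused whole if a number of a shift passes 41.7 or a number of a turn 0.125, either way. A call with a gripper value outside its range is refused whole. The fingers move at their own pace and stop on an object; the grip force is fixed at half the most. Time passes only in rows, so rows that do not move let the fingers close. It gives the time, the measured TCP pose, the force, the opening and the grip force at its end, in the units of the state.
- sense(): the state, without advancing time (a new reading comes with each control period).
- capture(name): name is "scene" or "top" or "wrist"; returns a dict with "frame" (480x640x3 uint8, red, green, blue), "z_map" (480x640 float32, m along the optical axis (not along the pixel's ray), 0 where there is no reading), "fx", "fy", "cx", "cy" (pixels), "R" (3x3) and "t" (3): a world point X has camera coordinates R X + t; the wrist camera has in their place "T_tool_cam" (4x4, takes a point from camera to tool coordinates, whose origin is the TCP and whose axes are the flange's). Camera axes: x right, y down, z forward; pixel columns grow to the right and rows downward; lengths in m; the calibration is good to about 2 mm. The wrist camera is an equidistant fisheye: a pixel r from the principal point sees the ray r / f radians off the axis. A picture is of the moment at which its call begins: read the wrist's pose just before it.
- finish_job(): hands the job in; it is judged then, once.
Trained networks look in a picture, given as the dict that the camera call returned (one of the last four; its "shot" number tells which), for a name from the list of things; names that differ only in an ending like _2 or _b are one class to them, and where a whole thing is asked for, a point or a joint stands for the part that bears it (a point fixed in the world has none). Each returns a list of dicts, best first, with "p" (0 to 1); they miss things now and then, are a little off and sometimes report something else, mostly with a low value. They report only what shows in the picture. A call takes as long as a camera call.
- search_frame(label, picture): "xy" ([column, row] in pixels, amid what is visible of it).
- masks_of(label, picture): "region" (480x640 bool, what is visible of it) and "xy" ([column, row] in pixels, amid what is visible of it).
The state is a dict: "time_s": time; "joints": joint angles; "joint_velocities": joint speeds; "effort": joint torques, N m; "tcp_pos": TCP position; "ee_rot": TCP orientation; "wrist_force": force on the tool from outside, world axes, zero at the start; "moment": the same for the moment, N m; "gripper_width": opening from 0.0 (shut) to 1.0 (fully open); "gripper_force": force on a finger pad.
Only numpy, scipy, OpenCV 4.12 (cv2) and the standard library are available. Lean on these libraries where they do the work, as an engineer would, in place of code of your own. Each camera call takes 0.05 s, during which the arm holds its last target. There are 200 camera calls.

## Working session

There is one attempt and no reset: what is moved stays moved. The work goes in short steps, Python scripts to look and compute and a tool call to move; the robot and the scene stay as the last step left them, time stands still between calls to the robot, and variables do not carry over. Pictures are saved under pics/ and viewed, at most 10 in all, crops included, and the job is handed in when it is done.

Besides the shell and the picture viewer there is one more tool, called after "Emit:" by a JSON object that holds its "api" and its "payload", one argument or row to a line. drive_tool: Moves the arm, as the interface text tells. Its arguments: {"type":"object","properties":{"rows":{"type":"array"}},"required":["rows"]}

```bash
mkdir -p pics
cat > h.py <<'E'
import numpy as np, cv2
from station import *
def world(c,mask=None):
    v,u=np.nonzero((c["z_map"]>0) if mask is None else (mask&(c["z_map"]>0)))
    z=c["z_map"][v,u]
    P=np.c_[(u-c["cx"])/c["fx"]*z,(v-c["cy"])/c["fy"]*z,z]
    return (P-c["t"])@c["R"], u, v
E
python3 - <<'E'
from h import *
s=sense();print(s["time_s"],s["tcp_pos"],s["ee_rot"],s["gripper_width"])
for n in("scene","top"):
    c=capture(n);cv2.imwrite(f"pics/{n}.png",c["frame"][:,:,::-1])
    np.savez(f"{n}.npz",**c)
    for l in("disc_cutter","punch","latch_button","punch_rack"):
        try:
            for m in masks_of(l,c)[:2]:
                P,u,v=world(c,m["region"]); print(n,l,round(m["p"],2),m["xy"],len(P),np.percentile(P,[2,50,98],axis=0).round(4).tolist())
        except Exception as e: print(n,l,e)
E
```

```text
0.0 [0.15312786 0.60536975 0.24045302] [[ 9.69404836e-01 -2.45467013e-01 -4.57067800e-04]
 [-2.45467423e-01 -9.69402437e-01 -2.15836501e-03]
 [ 8.67247710e-05  2.20452473e-03 -9.99997566e-01]] 1.0013840927115627
scene disc_cutter 0.84 [224.0, 284.6] 4290 [[0.2921, 0.4568, 0.001], [0.3341, 0.4956, 0.0562], [0.4118, 0.5748, 0.0747]]
scene punch 0.85 [220.3, 255.1] 450 [[0.3328, 0.4974, 0.0633], [0.3419, 0.506, 0.0829], [0.3559, 0.522, 0.1104]]
scene latch_button 0.64 [219.6, 273.7] 710 [[0.2977, 0.4629, 0.0578], [0.3218, 0.489, 0.0705], [0.3709, 0.537, 0.078]]
scene punch_rack 0.85 [377.2, 243.8] 1629 [[0.5857, 0.3423, -0.0032], [0.6026, 0.387, 0.0173], [0.6285, 0.4419, 0.0633]]
scene punch_rack 0.68 [298.6, 301.5] 1005 [[0.3932, 0.3736, -0.0068], [0.4198, 0.4209, -0.0044], [0.4512, 0.4909, -0.0023]]
top disc_cutter 0.92 [249.7, 326.6] 5220 [[0.3011, 0.4624, 0.005], [0.3599, 0.5185, 0.0608], [0.4143, 0.5776, 0.0773]]
top disc_cutter 0.3 [267.8, 349.3] 711 [[0.3019, 0.4662, 0.0683], [0.3297, 0.4999, 0.0724], [0.3727, 0.5343, 0.0801]]
top punch 0.68 [255.9, 334.9] 372 [[0.3321, 0.4958, 0.0599], [0.3461, 0.5065, 0.071], [0.36, 0.5243, 0.113]]
top punch 0.59 [249.8, 325.5] 5049 [[0.3016, 0.4633, 0.0068], [0.3596, 0.5185, 0.0608], [0.4138, 0.5761, 0.0771]]
top latch_button 0.79 [270.1, 347.4] 812 [[0.3019, 0.4661, 0.0593], [0.331, 0.4977, 0.0723], [0.3727, 0.5359, 0.0801]]
top punch_rack 0.84 [330.3, 160.8] 2034 [[0.5871, 0.3436, -0.0048], [0.6058, 0.3935, 0.0193], [0.6332, 0.444, 0.0669]]
```

Run:
```python
from h import *
a=cv2.imread("pics/scene.png")[190:350,130:450];b=cv2.imread("pics/top.png")[240:420,160:360]
cv2.imwrite("pics/ab.png",np.hstack([cv2.resize(a,(480,240)),np.zeros((240,10,3),np.uint8),cv2.resize(b,(267,240))]) if 0 else np.vstack([cv2.resize(a,(600,300)),cv2.resize(b,(600,300)) if 0 else cv2.copyMakeBorder(cv2.resize(b,(333,300)),0,0,0,267,cv2.BORDER_CONSTANT)]))
for n in("top","scene"):
    c=dict(np.load(n+".npz"));P,u,v=world(c)
    near=np.hypot(P[:,0]-.35,P[:,1]-.51)<.12
    k=near&(P[:,2]>.10)&(P[:,2]<.13); print(n,"handle",k.sum(),P[k].mean(0).round(4),np.percentile(P[k],[5,95],axis=0).round(4).tolist())
    k=near&(P[:,2]>.105)&(P[:,2]<.13);print(np.median(P[k],axis=0))
    k=near&(P[:,2]>.055)&(P[:,2]<.066)
    r=cv2.minAreaRect((P[k][:,:2]*1000).astype(np.float32));print("top face",k.sum(),r)
    k=near&(P[:,2]>.068)&(P[:,2]<.082)
    r=cv2.minAreaRect((P[k][:,:2]*1000).astype(np.float32));print("bars/latch",k.sum(),r)
```

```text
top handle 143 [0.3472 0.5093 0.1105] [[0.3404, 0.5024, 0.1061], [0.3542, 0.5163, 0.113]]
[0.34728191 0.5093253  0.11107555]
top face 2815 ((350.7578125, 513.6624755859375), (126.36762237548828, 92.02171325683594), 44.363319396972656)
bars/latch 1558 ((349.95654296875, 512.2490234375), (123.51661682128906, 78.8380126953125), 43.67472457885742)
scene handle 120 [0.3443 0.5088 0.1069] [[0.3385, 0.5031, 0.1008], [0.3524, 0.5172, 0.1104]]
[0.34487275 0.50911087 0.1091337 ]
top face 1330 ((349.5864562988281, 514.4647216796875), (131.04579162597656, 92.1061019897461), 44.41875457763672)
bars/latch 971 ((334.4440612792969, 499.60430908203125), (86.91763305664062, 69.23796081542969), 44.178794860839844)
```

View pics/ab.png

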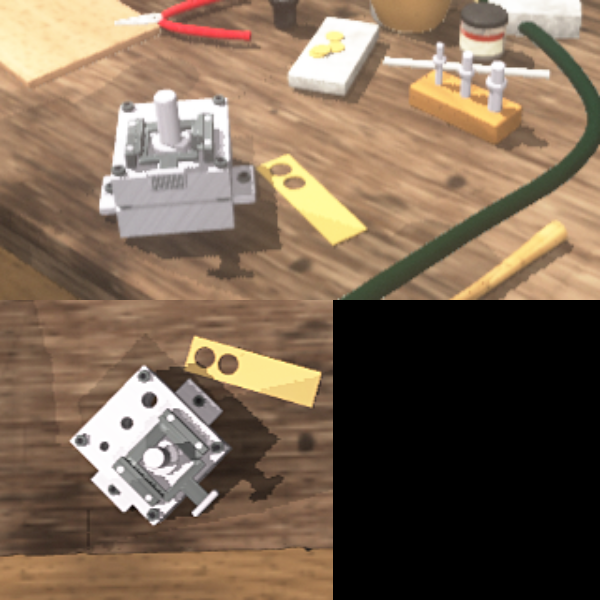

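View pics/scene.png

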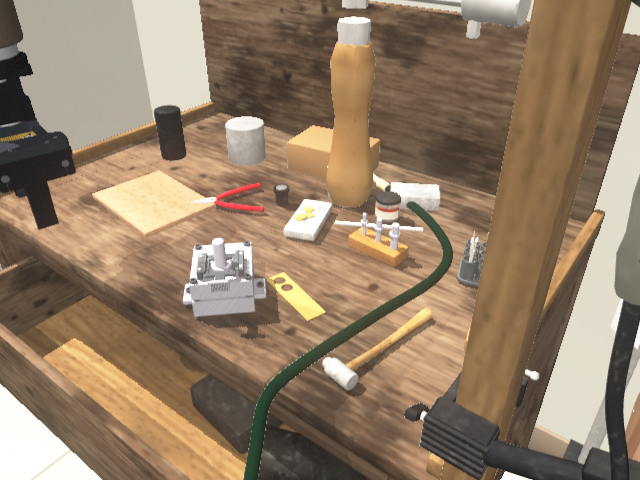

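The pictures show the cutter yawed about 44°, with its button towards the robot: in `scene` the punch handle is at (220,250) and the button at about (219,283). In `top`, the punch is at about (255,335) and the button at about (283,361). I'll shut the fingers, turn the tool and go in front of the button.

Emit:
{"api": "drive_tool", "payload": {
  "rows": [
    [0, 20, -26, 0, 0, 0, 0.11],
    [0, 26, -32, 0, 0, 0, 0.11],
    [0, 26, -32, 0, 0, 0, 0.11],
    [0, 26, -32, 0, 0, 0, 0.11],
    [0, 26, -32, 0, 0, 0, 0.11]
  ]
}}

```text
time_s: 0.92
tcp_pos: [0.278, 0.4503, 0.2417]
ee_rot: [[0.953, 0.304, 0.0], [0.304, -0.953, 0.0], [0.0, -0.0, -1.0]]
wrist_force: [0.3, 0.4, 0.2]
gripper_width: 0.709
gripper_force: 0.0
```

Emit:
{"api": "drive_tool", "payload": {
  "rows": [
    [0, 6, -4, -20, 0, 0, 0.11],
    [0, 0, 0, -20, 0, 0, 0.11],
    [0, 0, 0, -20, 0, 0, 0.11],
    [0, 0, 0, -20, 0, 0, 0.11],
    [0, 0, 0, 0, 0, 0, 0.028]
  ]
}}

```text
time_s: 1.33
tcp_pos: [0.2824, 0.4452, 0.1577]
ee_rot: [[0.716, 0.698, -0.003], [0.698, -0.716, -0.007], [-0.007, 0.003, -1.0]]
wrist_force: [1.2, -0.1, -1.1]
gripper_width: 0.328
gripper_force: 0.0
```

Emit:
{"api": "drive_tool", "payload": {
  "rows": [
    [0, 0, 1, -20, 0, 0, 0],
    [0, 0, 1, -20, 0, 0, 0],
    [0, 0, 0, -20, 0, 0, 0],
    [0, 0, 0, -12, 0, 0, 0],
    [0, 0, 0, 0, 0, 0, 0]
  ]
}}

```text
time_s: 1.75
tcp_pos: [0.2826, 0.448, 0.0869]
ee_rot: [[0.718, 0.696, -0.002], [0.696, -0.718, -0.006], [-0.005, 0.003, -1.0]]
wrist_force: [-0.6, -0.5, -0.4]
gripper_width: 0.018
gripper_force: 0.0
```

Run:
```python
from h import *
s=sense();print(s["time_s"],s["tcp_pos"],s["gripper_width"],s["wrist_force"])
c=capture("top");P,u,v=world(c);cv2.imwrite("pics/t2.png",cv2.resize(c["frame"][270:420,180:360,::-1],(720,600)))
k=(np.hypot(P[:,0]-.3472,P[:,1]-.5096)<.02)&(P[:,2]>.1);print(k.sum(),np.median(P[k],axis=0))
```

```text
1.75 [0.28262401 0.44804803 0.0869177 ] 0.017887255442972625 [-0.56614436 -0.45671069 -0.4012102 ]
144 [0.34731738 0.50929986 0.11105342]
```

View pics/t2.png

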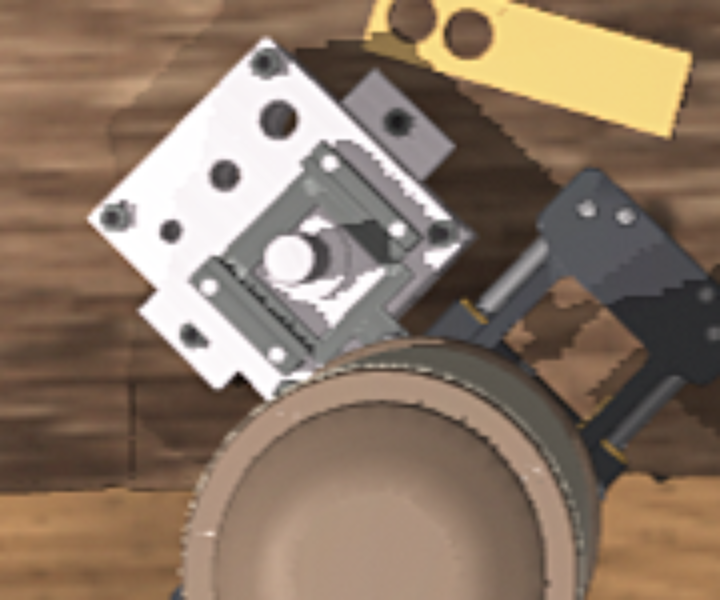

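The arm hides the button, but the punch axis reads the same at (0.3473, 0.509), image (290,258), and the tool is square to the cutter. I'll advance until it makes contact.

Emit:
{"api": "drive_tool", "payload": {
  "rows": [
    [0, 4, 4, -3, 0, 0, 0],
    [0, 4, 4, -1, 0, 0, 0],
    [0, 3, 3, 0, 0, 0, 0],
    [0, 2, 2, 0, 0, 0, 0],
    [0, 0, 0, 0, 0, 0, 0]
  ]
}}

```text
time_s: 2.22
tcp_pos: [0.2967, 0.4635, 0.086]
ee_rot: [[0.718, 0.696, 0.0], [0.696, -0.718, 0.001], [0.001, -0.0, -1.0]]
wrist_force: [0.0, 0.6, 0.3]
gripper_width: 0.009
gripper_force: 0.0
```

Emit:
{"api": "drive_tool", "payload": {
  "rows": [
    [0, 1.5, 1.4, 0, 0, 0, 0],
    [0, 1.5, 1.4, 0, 0, 0, 0],
    [0, 0, 0, 0, 0, 0, 0]
  ]
}}

```text
time_s: 2.47
tcp_pos: [0.2988, 0.465, 0.0855]
ee_rot: [[0.718, 0.696, -0.001], [0.696, -0.718, -0.002], [-0.002, 0.001, -1.0]]
wrist_force: [-3.7, -2.8, 3.3]
gripper_width: 0.004
gripper_force: 2.2
```

Emit:
{"api": "drive_tool", "payload": {
  "rows": [
    [0, 1.4, 1.4, 0, 0, 0, 0],
    [0, 1.4, 1.4, 0, 0, 0, 0],
    [0, 0, 0, 0, 0, 0, 0]
  ]
}}

```text
time_s: 2.72
tcp_pos: [0.3019, 0.468, 0.0855]
ee_rot: [[0.718, 0.696, -0.0], [0.696, -0.718, -0.001], [-0.001, 0.001, -1.0]]
wrist_force: [-3.2, -3.4, 3.5]
gripper_width: 0.006
gripper_force: 2.1
```

Emit:
{"api": "drive_tool", "payload": {
  "rows": [
    [0, 1.4, 1.4, 0, 0, 0, 0],
    [0, 0.7, 0.7, 0, 0, 0, 0],
    [0, 0, 0, 0, 0, 0, 0]
  ]
}}

```text
time_s: 2.97
tcp_pos: [0.3025, 0.4684, 0.0854]
ee_rot: [[0.718, 0.696, -0.003], [0.696, -0.718, -0.005], [-0.006, 0.001, -1.0]]
wrist_force: [-9.5, -5.2, 7.4]
gripper_width: 0.003
gripper_force: 5.2
```

```bash
cat > p.py <<'E'
from h import *
s=sense();print(s["time_s"],s["tcp_pos"],s["wrist_force"],s["gripper_width"],s["gripper_force"])
for n in("top","scene"):
    c=capture(n);P,u,v=world(c);np.savez(n+"2.npz",**c)
    k=(np.hypot(P[:,0]-.347,P[:,1]-.5093)<.02)&(P[:,2]>.1)&(P[:,2]<.15);print(n,k.sum(),P[k].size and (np.median(P[k],axis=0),np.percentile(P[k],97,axis=0)))
E
python3 p.py
```

```text
2.9667 [0.30251261 0.46838761 0.0853509 ] [-9.52882342 -5.164418    7.38776385] 0.0026399950327636885 5.244154818356037
top 83 (array([0.35005   , 0.51001702, 0.12287255]), array([0.35414704, 0.51704617, 0.12579827]))
scene 10 (array([0.33886817, 0.51390206, 0.10526194]), array([0.33994318, 0.5165405 , 0.10872072]))
```

The punch top is now at 123 mm, so it has risen. I'll push a touch more to be sure the button is on its stop.

Emit:
{"api": "drive_tool", "payload": {
  "rows": [
    [0, 1, 1, 0, 0, 0, 0],
    [0, 0.7, 0.7, 0, 0, 0, 0],
    [0, 0, 0, 0, 0, 0, 0]
  ]
}}

```text
time_s: 3.32
tcp_pos: [0.3027, 0.4685, 0.0853]
ee_rot: [[0.718, 0.696, -0.006], [0.696, -0.718, -0.009], [-0.01, 0.002, -1.0]]
wrist_force: [-14.6, -8.3, 12.2]
gripper_width: 0.004
gripper_force: 8.3
```

Position stalls while the force rises, so it is on the stop. Backing off and rising.

Emit:
{"api": "drive_tool", "payload": {
  "rows": [
    [0, -4, -4, 0, 0, 0, 0],
    [0, -6, -6, 0, 0, 0, 0],
    [0, -8, -8, 0, 0, 0, 0],
    [0, 0, 0, 15, 0, 0, 0],
    [20, 0, 0, 25, 0, 0, 0]
  ]
}}

```text
time_s: 3.73
tcp_pos: [0.2874, 0.4531, 0.1238]
ee_rot: [[0.718, 0.696, -0.001], [0.696, -0.718, -0.003], [-0.003, 0.002, -1.0]]
wrist_force: [0.5, 0.6, -0.7]
gripper_width: 0.031
gripper_force: 0.0
```

Emit:
{"api": "drive_tool", "payload": {
  "rows": [
    [45, 0, 0, 30, 0, 0, 0],
    [45, 0, 0, 30, 0, 0, 0],
    [45, 0, 0, 15, 0, 0, 0],
    [45, -10, -10, 0, 0, 0, 0],
    [45, 0, 0, 0, 0, 0, 0]
  ]
}}

```text
time_s: 4.15
tcp_pos: [0.2777, 0.4445, 0.2022]
ee_rot: [[0.718, 0.696, 0.001], [0.696, -0.718, 0.005], [0.004, -0.003, -1.0]]
wrist_force: [0.3, -0.7, -0.0]
gripper_width: 0.378
gripper_force: 0.0
```

```bash
python3 p.py
python3 - <<'E'
from h import *
for n in("top2","scene2"):
    c=dict(np.load(n+".npz"));P,u,v=world(c)
    near=np.hypot(P[:,0]-.35,P[:,1]-.51)<.1
    q=(P[:,:2]-[.3472,.5095])@np.array([[.718,-.696],[.696,.718]])
    k=near&(P[:,2]>.062)&(P[:,2]<.082)&(q[:,0]<-.04); print(n,k.sum(),k.sum() and np.percentile(q[k],[2,50,98],axis=0))
a=dict(np.load("scene2.npz"))["frame"][200:340,150:300,::-1];cv2.imwrite("pics/s3.png",cv2.resize(a,(640,600)))
E
```

```text
4.15 [0.27767138 0.44447571 0.202152  ] [ 0.29829274 -0.72822638 -0.04259961] 0.3784208170552049 0.0
top 165 (array([0.34727398, 0.50887573, 0.12263679]), array([0.35540416, 0.51753709, 0.12535084]))
scene 202 (array([0.34260069, 0.50661523, 0.11403247]), array([0.35193608, 0.51745   , 0.12237262]))
top2 113 [[-0.05752665 -0.00769631]
 [-0.04864991  0.00064961]
 [-0.04068893  0.00678716]]
scene2 226 [[-0.05815325 -0.01204212]
 [-0.05618754  0.0013803 ]
 [-0.04112959  0.0146775 ]]
```

View pics/s3.png

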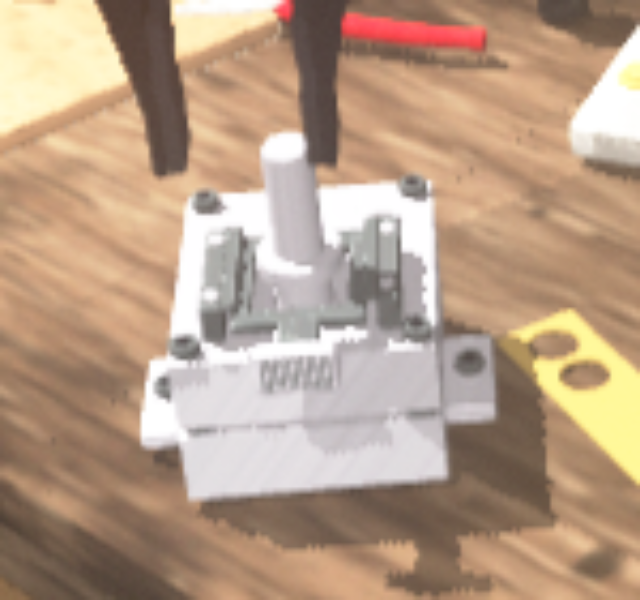

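The punch is raised (top at 123 mm) and the button is back out at −58 mm. Its ribbed face is at image (297,375) and the handle at (290,195). Now I'll move over the handle.

Emit:
{"api": "drive_tool", "payload": {
  "rows": [
    [45, 18, 17, 0, 0, 0, 0],
    [45, 18, 17, 0, 0, 0, 0],
    [45, 18, 17, 0, 0, 0, 0],
    [45, 15.6, 13.7, 0, 0, 0, 0],
    [45, 0, 0, 0, 0, 0, 0]
  ]
}}

```text
time_s: 4.67
tcp_pos: [0.3504, 0.5115, 0.1985]
ee_rot: [[0.719, 0.695, 0.001], [0.695, -0.719, -0.0], [0.001, 0.001, -1.0]]
wrist_force: [0.0, 1.1, 0.3]
gripper_width: 0.447
gripper_force: 0.0
```

Emit:
{"api": "drive_tool", "payload": {
  "rows": [
    [45, 0, 0, -15, 0, 0, 0],
    [45, 0, 0, -15, 0, 0, 0],
    [45, 0, 0, -15, 0, 0, 0],
    [45, 0, 0, 0, 0, 0, 0],
    [45, 0, 0, 0, 0, 0, 0]
  ]
}}

```text
time_s: 5.08
tcp_pos: [0.3474, 0.5085, 0.1542]
ee_rot: [[0.718, 0.696, -0.001], [0.696, -0.718, -0.003], [-0.002, 0.002, -1.0]]
wrist_force: [0.1, -0.0, 0.6]
gripper_width: 0.45
gripper_force: 0.0
```

Run:
```python
from h import *
for i in range(1):
    s=sense();print(s["time_s"],s["tcp_pos"],s["ee_rot"].tolist() if hasattr(s["ee_rot"],'tolist') else s["ee_rot"])
    c=capture("wrist");cv2.imwrite("pics/w.png",c["frame"][:,:,::-1])
    T=np.array(c["T_tool_cam"]);z=c["z_map"];v,u=np.nonzero(z>0);zz=z[v,u]
    a=u-c["cx"];b=v-c["cy"];r=np.hypot(a/c["fx"],b/c["fy"]);t=np.tan(np.minimum(r,1.5))
    ok=r<1.2;f=np.where(r>1e-6,t/np.maximum(r,1e-6),1)
    P=np.c_[a/c["fx"]*f*zz,b/c["fy"]*f*zz,zz][ok];P=P@T[:3,:3].T+T[:3,3]
    W=P@np.array(s["ee_rot"]).T+s["tcp_pos"]
    k=(np.hypot(W[:,0]-.347,W[:,1]-.509)<.014)&(W[:,2]>.085)&(W[:,2]<.13)
    print(k.sum(),np.percentile(W[k],[2,50,98],axis=0)); print(np.percentile(P[k],[2,50,98],axis=0))
    k2=k&(W[:,2]>.1205);print("cap",k2.sum(),W[k2].mean(0),P[k2].min(0),P[k2].max(0),P[k2].mean(0))
```

```text
5.0833 [0.34743021 0.50851627 0.15421836] [[0.7176561059680693, 0.696397438797338, -0.0005663949639987404], [0.6963938998855388, -0.7176546602350385, -0.002706445111497691], [-0.0022912374293399982, 0.0015478628618791467, -0.9999961771684945]]
1482 [[0.33959105 0.50423583 0.08702104]
 [0.349641   0.5139511  0.1209386 ]
 [0.35577832 0.52049331 0.12295504]]
[[-0.00535497 -0.01065042  0.03125146]
 [ 0.00615223 -0.0024407   0.03326732]
 [ 0.01070797  0.00569859  0.06716685]]
cap 820 [0.34705169 0.51176867 0.12181731] [-0.00638734 -0.01133374  0.030205  ] [0.0107055  0.00576968 0.03369721] [ 0.00206754 -0.00264785  0.03239233]
```

View pics/w.png

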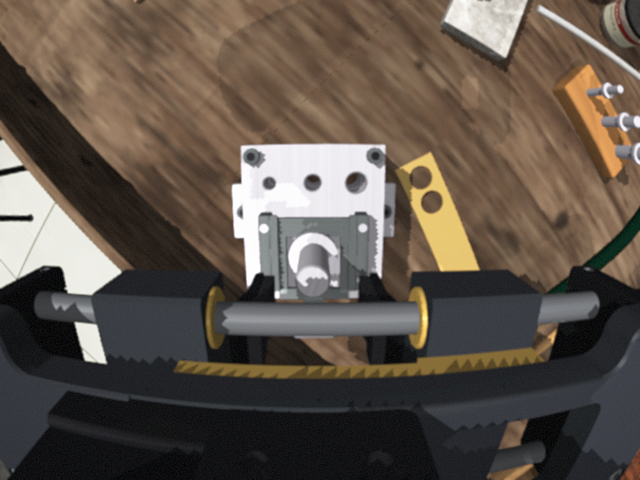

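The wrist view shows the handle (313,275) centred between the fingers (inner edges about 270 and 362), off by 1–3 mm at most. I'll nudge and descend.

Emit:
{"api": "drive_tool", "payload": {
  "rows": [
    [45, 0, 1.4, -15, 0, 0, 0],
    [45, 0, 0, -15, 0, 0, 0],
    [45, 0, 0, -10, 0, 0, 0],
    [45, 0, 0, -5, 0, 0, 0],
    [30, 0, 0, 0, 0, 0, 0]
  ]
}}

```text
time_s: 5.55
tcp_pos: [0.3473, 0.5101, 0.1099]
ee_rot: [[0.718, 0.696, -0.0], [0.696, -0.718, -0.001], [-0.001, 0.001, -1.0]]
wrist_force: [-0.5, 0.0, 0.5]
gripper_width: 0.424
gripper_force: 0.0
```

Emit:
{"api": "drive_tool", "payload": {
  "rows": [
    [26, 0, 0, 0, 0, 0, 0],
    [24, 0, 0, 0, 0, 0, 0],
    [24, 0, 0, 0, 0, 0, 0],
    [24, 0, 0, 0, 0, 0, 0]
  ]
}}

```text
time_s: 5.88
tcp_pos: [0.3476, 0.5108, 0.1114]
ee_rot: [[0.718, 0.696, 0.001], [0.696, -0.718, 0.001], [0.001, -0.001, -1.0]]
wrist_force: [-0.7, -0.0, 0.3]
gripper_width: 0.252
gripper_force: 0.0
```

Run:
```python
from h import *
s=sense();print(s["time_s"],s["tcp_pos"],s["wrist_force"],s["gripper_width"])
c=capture("wrist");cv2.imwrite("pics/w2.png",cv2.resize(c["frame"][210:370,220:420,::-1],(750,600)))
```

```text
5.8833 [0.34764789 0.5107802  0.11136992] [-0.73836852 -0.03688107  0.26187303] 0.2523213348233617
```

View pics/w2.png

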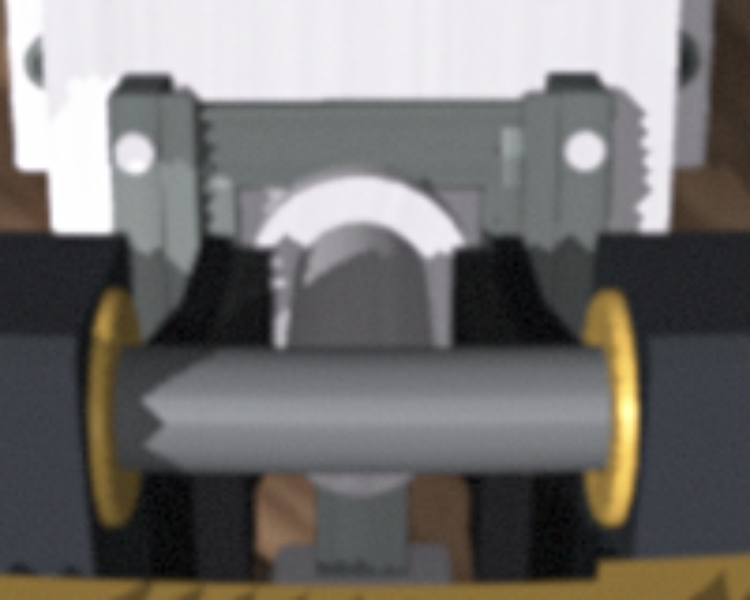

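The handle (287–440 px) sits almost centred between the pads (275–455 px), within about 0.3 mm. Closing.

Emit:
{"api": "drive_tool", "payload": {
  "rows": [
    [22, 0, 0, 0, 0, 0, 0],
    [21, 0, 0, 0, 0, 0, 0],
    [20, 0, 0, 0, 0, 0, 0],
    [19, 0, 0, 0, 0, 0, 0]
  ]
}}

```text
time_s: 6.27
tcp_pos: [0.3474, 0.5106, 0.1107]
ee_rot: [[0.718, 0.696, 0.0], [0.696, -0.718, 0.0], [0.0, -0.0, -1.0]]
wrist_force: [-0.3, -0.2, 0.9]
gripper_width: 0.2
gripper_force: 17.9
```

Emit:
{"api": "drive_tool", "payload": {
  "rows": [
    [10, 0, 0, 0, 0, 0, 0],
    [0, 0, 0, 0, 0, 0, 0],
    [0, 0, 0, 0, 0, 0, 0],
    [0, 0, 0, 0, 0, 0, 0]
  ]
}}

```text
time_s: 6.6
tcp_pos: [0.3474, 0.5106, 0.1106]
ee_rot: [[0.718, 0.696, 0.0], [0.696, -0.718, 0.0], [0.0, -0.0, -1.0]]
wrist_force: [-1.5, 0.9, 0.5]
gripper_width: 0.199
gripper_force: 30.0
```

Emit:
{"api": "drive_tool", "payload": {
  "rows": [
    [0, 0, 0, 1.5, 0, 0, 0],
    [0, 0, 0, 1.5, 0, 0, 0],
    [0, 0, 0, 1.5, 0, 0, 0],
    [0, 0, 0, 1.5, 0, 0, 0],
    [0, 0, 0, 0, 0, 0, 0]
  ]
}}

```text
time_s: 7.02
tcp_pos: [0.3475, 0.5102, 0.1166]
ee_rot: [[0.718, 0.696, -0.0], [0.696, -0.718, -0.001], [-0.0, 0.0, -1.0]]
wrist_force: [-0.2, -0.2, -3.0]
gripper_width: 0.195
gripper_force: 30.0
```

Emit:
{"api": "drive_tool", "payload": {
  "rows": [
    [0, 0, 0, 1.5, 0, 0, 0],
    [0, 0, 0, 1.5, 0, 0, 0],
    [0, 0, 0, 1.5, 0, 0, 0],
    [0, 0, 0, 1.2, 0, 0, 0],
    [0, 0, 0, 0, 0, 0, 0]
  ]
}}

```text
time_s: 7.43
tcp_pos: [0.3476, 0.5105, 0.1227]
ee_rot: [[0.718, 0.696, 0.0], [0.696, -0.718, 0.0], [0.001, -0.0, -1.0]]
wrist_force: [0.2, -0.2, -3.1]
gripper_width: 0.195
gripper_force: 30.0
```

```bash
python3 p.py
python3 - <<'E'
from h import *
s=sense();print(s["moment"],s["ee_rot"])
c=dict(np.load("scene2.npz"));cv2.imwrite("pics/s4.png",cv2.resize(c["frame"][215:325,160:280,::-1],(654,600),interpolation=cv2.INTER_CUBIC))
P,u,v=world(c);q=(P[:,:2]-[.3473,.5092])@np.array([[.718,-.696],[.696,.718]])
# front-facing silhouette: profile along height, near axis (offset bias as in the earlier view)
k=(abs(q[:,0])<.022)&(abs(q[:,1])<.018)&(P[:,2]>.05)
for z in np.arange(.056,.11,.003):
    m=k&(abs(P[:,2]-z)<.0015)
    if m.sum()>3: print(round(z,3),m.sum(),np.percentile(q[m,0],10).round(4),np.percentile(q[m,1],[2,98]).round(4))
E
```

```text
7.4333 [0.34756407 0.51051442 0.12267431] [ 0.24754288 -0.15005515 -3.07179244] 0.19547067919315997 29.99646455515176
top 0 0
scene 665 (array([0.34279474, 0.50583096, 0.12450966]), array([0.35306988, 0.51683879, 0.14835953]))
[-0.0615321   0.01460047  0.01535923] [[ 7.17786301e-01  6.96263475e-01  4.62043530e-06]
 [ 6.96263473e-01 -7.17786299e-01  6.69931497e-05]
 [ 4.99613683e-05 -4.48697247e-05 -9.99999998e-01]]
0.056 11 -0.0175 [-0.0125  0.0169]
0.059 97 -0.0206 [-0.0137  0.0178]
0.062 26 -0.0078 [-0.0131  0.013 ]
0.065 22 -0.0078 [-0.0078  0.0138]
0.068 36 -0.0106 [-0.0171  0.0166]
0.071 66 -0.0102 [-0.0175  0.0148]
0.074 18 -0.0081 [-0.0071  0.0108]
0.077 21 -0.0092 [-0.0073  0.0074]
0.08 17 -0.0091 [-0.0072  0.0086]
0.086 28 -0.013 [-0.0127  0.0144]
0.089 68 -0.0129 [-0.0125  0.016 ]
0.092 65 -0.0108 [-0.0118  0.0153]
0.095 24 -0.0072 [-0.0063  0.0093]
0.098 15 -0.0073 [-0.0051  0.0095]
0.101 27 -0.0083 [-0.0118  0.0167]
0.104 41 -0.0093 [-0.0159  0.0161]
0.107 42 -0.0096 [-0.0159  0.017 ]
```

View pics/s4.png

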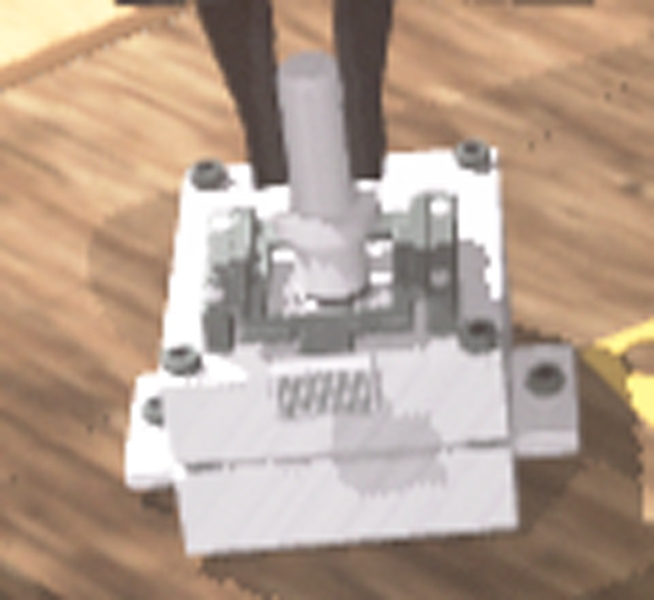

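The groove shows as a dark line just above the block at (330,297), with the punch upright. The wrist carries −3 N, which is its weight plus light friction. One numeric check of the height against the block's top face.

Run:
```python
from h import *
c=capture("scene")
for m in masks_of("punch",c)[:1]:
    P,u,v=world(c,m["region"]);print(m["p"],np.percentile(P[:,2],[90,95,98,100]))
for n,d in(("now",c),("start",dict(np.load("scene.npz")))):
    P,u,v=world(d);q=(P[:,:2]-[.3473,.5092])@np.array([[.718,-.696],[.696,.718]])
    k=(abs(abs(q[:,1])-.041)<.003)&(q[:,0]>-.03)&(q[:,0]<.06)&(P[:,2]>.05)&(P[:,2]<.07);print(n,"face",k.sum(),np.median(P[k,2]))
    k=(np.hypot(q[:,0]+.002,q[:,1])<.006)&(P[:,2]>.1);print("cap z hist",np.histogram(P[k,2],bins=np.arange(.1,.15,.002)))
# collar lower / upper: scan column through the collar
c0=c;k0=int(m["xy"][0])
for col in(k0-1,k0+1,k0+3):
    z=c["z_map"][:,col];r=np.arange(225,285);X=np.c_[(col-c["cx"])/c["fx"]*z[r],(r-c["cy"])/c["fy"]*z[r],z[r]];W=(X-c["t"])@c["R"]
    print(col,[(int(a),*( (w[:2]-[.3473,.5092])@[.718,.696]*1000,w[2]*1000)) for a,w in zip(r,W.round(4))][::1] if col==k0+1 else "")
```

```text
0.79 [0.13158777 0.1331637  0.13398362 0.13568616]
now face 235 0.05898394500085374
cap z hist (array([ 6,  5,  6,  2,  5,  7, 10,  4,  3,  9,  6,  5,  7,  7,  7, 12, 21,
        7,  0,  0,  0,  0,  0,  0]), array([0.1  , 0.102, 0.104, 0.106, 0.108, 0.11 , 0.112, 0.114, 0.116,
       0.118, 0.12 , 0.122, 0.124, 0.126, 0.128, 0.13 , 0.132, 0.134,
       0.136, 0.138, 0.14 , 0.142, 0.144, 0.146, 0.148]))
start face 235 0.059035227849564685
cap z hist (array([ 7, 10,  7,  4, 24, 10,  0,  0,  0,  0,  0,  0,  0,  0,  0,  0,  0,
        0,  0,  0,  0,  0,  0,  0]), array([0.1  , 0.102, 0.104, 0.106, 0.108, 0.11 , 0.112, 0.114, 0.116,
       0.118, 0.12 , 0.122, 0.124, 0.126, 0.128, 0.13 , 0.132, 0.134,
       0.136, 0.138, 0.14 , 0.142, 0.144, 0.146, 0.148]))
215 
217 [(225, np.float64(5.086000000000028), np.float64(133.5)), (226, np.float64(1.9774000000000562), np.float64(133.70000000000002)), (227, np.float64(1.126799999999993), np.float64(132.5)), (228, np.float64(-3.534999999999964), np.float64(133.70000000000002)), (229, np.float64(-9.539000000000007), np.float64(135.7)), (230, np.flo
[... 2627 characters left out ...]
.3)), (273, np.float64(-26.183999999999987), np.float64(70.0)), (274, np.float64(-29.645), np.float64(70.7)), (275, np.float64(-33.60199999999999), np.float64(71.8)), (276, np.float64(-35.36839999999996), np.float64(71.3)), (277, np.float64(-36.712799999999966), np.float64(70.6)), (278, np.float64(-40.245599999999975), np.float64(71.4)), (279, np.float64(-41.30720000000001), np.float64(70.3)), (280, np.float64(-54.226599999999955), np.float64(78.3)), (281, np.float64(-54.794399999999975), np.float64(76.89999999999999)), (282, np.float64(-56.84359999999998), np.float64(76.7)), (283, np.float64(-57.83559999999999), np.float64(75.7)), (284, np.float64(-55.15559999999997), np.float64(71.9))]
219
```

The cap reads about 134.5 mm, so the foot stands at about 34.5 mm. I'll add 0.5 mm of margin and settle.

Emit:
{"api": "drive_tool", "payload": {
  "rows": [
    [0, 0, 0, 0.5, 0, 0, 0],
    [0, 0, 0, 0, 0, 0, 0],
    [0, 0, 0, 0, 0, 0, 0],
    [0, 0, 0, 0, 0, 0, 0],
    [0, 0, 0, 0, 0, 0, 0]
  ]
}}

```text
time_s: 8.05
tcp_pos: [0.3475, 0.5104, 0.1227]
ee_rot: [[0.718, 0.696, -0.0], [0.696, -0.718, -0.0], [-0.0, 0.0, -1.0]]
wrist_force: [0.1, 0.2, -1.8]
gripper_width: 0.201
gripper_force: 30.0
```

```bash
python3 -c "
from station import *
print(sense()['wrist_force'],finish_job())"
```

```text
the job is handed in; nothing more can be done
[ 0.05225062  0.21373872 -1.75001765] None
```

The job is handed in at about 8 s: the latch button was pushed to its stop and came back out, and the arm is holding the punch upright with its foot about 34.5–35 mm above the bench (33 mm needed), so by measurement the groove is just clear of the block; the verdict was not shown.

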